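Drive home the wedge of a clamping jig

TASK

Pick up the drum-headed mallet and tap the wooden wedge in the clamping jig sideways, further into the jig, until it stops advancing and sits tight: a first light tap that moves it part of the way, draw the mallet back off it, then tap it fully home. Strike the wedge only with the mallet, keep the gripper off it, and leave the steel hammer where it lies. When the wedge is home, lay the mallet down flat on the bench and let go.

Things in the scene. Friction and masses are not known exactly. Their poses are not given: they have to be found in the camera images.
- mallet_grip (a point): Mallet, 0.4 kg, lying flat: black drum head 44 mm diameter, 90 mm long; wooden handle 24 mm square. Point: grip spot on the handle's axis near the balance point, 22 mm above the bench. +x runs along the handle: head's centre 60 mm ahead, handle reaches 167 mm back to a pommel 44 mm high. y is the drum's axis: striking faces at y = +45 and -45 mm. z up.
- wedge_face (a point): Centre of the struck end of the wooden wedge standing out of the right (-y) side of the jig (board 170 x 140 x 25 mm screwed down, a gear housing between blocks, 78 mm high at most). Flat upright face, 36 wide, 40 high, centre 45 mm above the bench; moves with the wedge. +y, level, is the way to drive it; x across it. When home it still stands 25 mm out from the board.
- wedge (a joint): How far the wedge has gone in along +y of wedge_face, in m: it starts between 0 and 0.015 and stops dead, home and tight, at 0.040. It resists with a steady friction of about 6 N and stays where it is left.
- hammer: Bystander: a steel hammer with a small metal head and thin handle, lying on the bench to the left or right of the mallet, handle towards the robot. Origin at its middle, on the bench. To be left alone.

How it is judged:
By the outcome, as a careful person would: the job done as asked, in the order asked, and still so for the second after the job is handed in, with the robot touching nothing.
It also fails if it takes over 48 s, if anything falls off the work surface, if the arm or the gripper's body presses on something with over 40 N, if the wrist force passes 120 N, or if a joint passes its speed limit or range.

ROBOT

A 7-joint arm with a two-finger parallel gripper is mounted at the origin on the work surface. World frame = base frame: x ahead of the robot, y to its left, z up, the work surface at z = 0. Lengths are in m, angles in rad, forces in N, time in s.
With the tool pointing down it reaches from about 0.4 to 0.85 m from the base axis. Payload 4.5 kg.
Tool frame: the origin (TCP) lies between the finger pads; the fingertips stand r.tip_reach ahead of it and the grasp point (between the pads) lies 11 mm behind it (r.tip_reach is the distance from the TCP to the fingertips, in m); z points along the fingers, y is the line along which they close (so a half turn about z gives the same grasp; the last joint's range is limited). The gripper opens to 88 mm and grips with 3 to 60 N. Pads are 18 mm wide; open, the fingers measure 123 mm over their backs; the gripper's body (75 mm by 187 mm) begins 45 mm behind the grasp point.
Start: joints at [1.175, 0.689, -0.195, 1.565, 0.157, 0.902, -0.215], TCP at [0.26, -0.568, 0.217] pointing down, gripper open.
Joint ranges: [-3.01, 3.01], [-0.46, 2.08], [-1.47, 1.51], [0.13, 2.56], [-1, 4.14], [0.04, 2.09], [-2.66, 2.66]. Speed limits (rad/s): [2.57, 2.57, 3.14, 3.14, 3.14, 3.14, 3.14].

INTERFACE

Orientations are given as a unit quaternion [x, y, z, w].
In Python, from plant import r, vision, workorder gives the robot as it stands.
- The arm moves only by the tool drive_tool, never from a script. Its argument "targets" is a list of rows, each an object of numbers: "tx", "ty", "tz": the shift along the world's x, y, z in units of 0.03 m (1.0 is 0.03 m); "wx", "wy", "wz": the turn, a rotation vector about the world's x, y, z in units of 60 degrees (1.0 is 60 degrees); "claw": the opening, from -1 (shut) to 1 (fully open). A call has exactly 8 rows; each row shifts and turns the commanded pose from where the row before left it; what a row does not reach is not made up. A row lasts 1/10 s, in which the tool goes at most 50 mm and 8.59 degrees, less where a joint would pass 70% of its speed; a pose out of reach is approached as far as the arm can. A call with a number of a shift or a turn outside -1 to 1 is refused whole. A call with a gripper value outside its range is refused whole. The fingers move at their own pace and stop on an object; "force" is the grip in N (left out, the last holds). Time passes only in rows, so rows that do not move let the fingers close, or fill a call up. It gives the time, the measured TCP pose, the force, the opening and the grip force at its end, in the units of the state.
- r.get_state(): the state, without advancing time (a new reading comes with each control period).
- vision.snapshot(name): name is "side" or "top" or "wrist"; returns a dict with "image" (400x640x3 uint8, blue, green, red), "range_z" (400x640 float32, m along the optical axis (not along the pixel's ray), 0 where there is no reading), "K" (3x3 intrinsics, pixels), "cam_to_world" (4x4, takes a point from camera to world coordinates). Camera axes: x right, y up, looking along -z (the intrinsics and any distortion apply to the point x, -y, -z); pixel columns grow to the right and rows downward; lengths in m; the calibration is good to about 2 mm. A picture is of the moment at which its call begins.
- workorder.finish_job(): hands the job in; it is judged then, once.
The state is a dict: "clock": time; "q": joint angles; "qd": joint speeds; "joint_torque": joint torques, N m; "tool_pos": TCP position; "eef_rot": TCP orientation; "contact_force": force on the tool from outside, world axes, zero at the start; "moment": the same for the moment, N m; "opening": opening from 0.0 (shut) to 1.0 (fully open); "finger_force": force on a finger pad.
Only numpy, scipy, OpenCV 4.12 (cv2) and the standard library are available. Lean on these libraries where they do the work, as an engineer would, in place of code of your own. Each camera call takes 0.05 s, during which the arm holds its last target. There are 200 camera calls.

## Working session

There is one attempt and no reset: what is moved stays moved. The work goes in short steps, Python scripts to look and compute and a tool call to move; the robot and the scene stay as the last step left them, time stands still between calls to the robot, and variables do not carry over. Pictures are saved under pics/ and viewed, at most 10 in all, crops included, and the job is handed in when it is done.

Besides the shell and the picture viewer there is one more tool, called after "Request:" as a command line: name --argument value ..., lists and objects as JSON in quotes. drive_tool: Moves the arm, as the interface text tells. Its arguments: {"type":"object","properties":{"targets":{"type":"array","items":{"type":"object","properties":{"tx":{"type":"number"},"ty":{"type":"number"},"tz":{"type":"number"},"wx":{"type":"number"},"wy":{"type":"number"},"wz":{"type":"number"},"claw":{"type":"number"}}}},"force":{"type":"number"}},"required":["targets"]}

```bash
mkdir -p pics
cat > h.py <<'E'
import numpy as np, cv2
from plant import r, vision, workorder
def snap(n):
    s=vision.snapshot(n); return s
def world(s):
    z=s["range_z"]; K=s["K"]; v,u=np.mgrid[0:z.shape[0],0:z.shape[1]]
    p=np.stack([(u-K[0,2])/K[0,0]*z,-(v-K[1,2])/K[1,1]*z,-z],-1)
    M=s["cam_to_world"]; w=p@M[:3,:3].T+M[:3,3]; w[z==0]=np.nan
    return w
E
python3 - <<'E'
from h import *
print(r.tip_reach, r.get_state())
for n in("top","side"):
    s=snap(n); cv2.imwrite(f"pics/{n}0.png",s["image"]); np.save(f"{n}0.npy",world(s)); print(s["cam_to_world"][:3,3])
E
```

```text
0.008 {'clock': 0.0, 'q': array([ 1.17481969,  0.68998279, -0.19450856,  1.56635719,  0.15733324,
        0.90250479, -0.21511907]), 'qd': array([ 0.00159931, -0.00051209,  0.00156043,  0.00049822,  0.00025779,
        0.00080624,  0.00038594]), 'joint_torque': array([ 2.70157607e-04, -5.27549815e+01, -1.26691595e+00, -1.53426558e+01,
       -5.27223281e-02,  6.48398098e-03,  1.66529562e-04]), 'tool_pos': array([ 0.26007341, -0.56756919,  0.21610719]), 'eef_rot': array([ 9.76990902e-01,  2.13278959e-01, -2.78182570e-04, -8.85907369e-04]), 'contact_force': array([ 0.6847885 , -0.62987047, -0.58085034]), 'moment': array([-0.07062345,  0.00290389,  0.01164801]), 'finger_force': 0.0, 'opening': 0.99745145930625}
[ 0.38386754 -0.09584507  1.15031758]
[0.32297896 0.62136067 0.58513695]
```

View pics/top0.png

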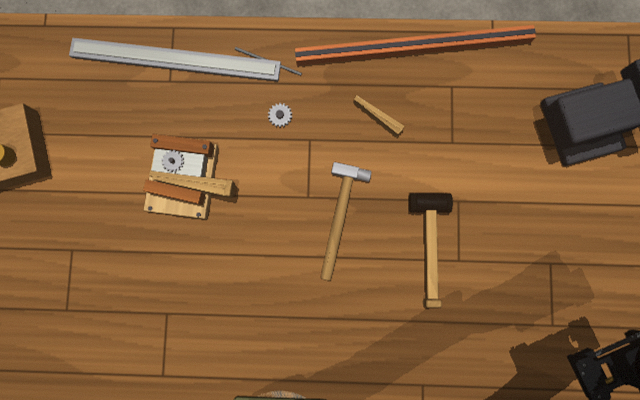

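View pics/side0.png

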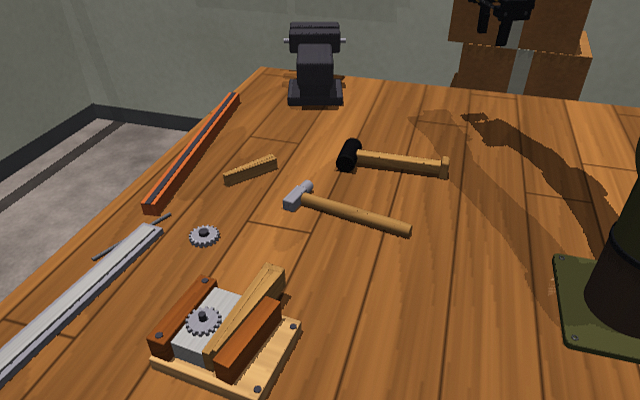

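The top view shows the mallet's head at (430,203) and its pommel at (433,303). The hammer runs from (350,172) to (327,278), and the wedge's struck end is at about (235,188). Next I'll measure these.

Run:
```python
from h import *
w=np.load("top0.npy"); h=w[...,2]
def reg(u0,u1,v0,v1,lo,hi=.2):
    q=w[v0:v1,u0:u1].reshape(-1,3); return q[(q[:,2]>lo)&(q[:,2]<hi)]
def rect(q): 
    c=cv2.minAreaRect((q[:,:2]*1000).astype(np.float32)); return c, np.round(q[:,2].max(),3)
m=reg(400,460,185,312,.012)
print("bench",np.nanmedian(h[330:350,100:150]))
print("head",rect(reg(400,460,188,218,.03)))
print("handle",rect(reg(415,450,222,295,.012)))
print("pommel",rect(reg(415,450,297,312,.03)), "all",rect(m))
print("hammer",rect(reg(315,378,155,285,.008)))
print("wedge out",rect(reg(216,245,170,205,.045)))
for v in range(176,200,2): print(v,[(u,*np.round(w[v,u],3)) for u in (222,230,233,236,238)])
q=reg(216,245,170,205,.05); print(q[:,1].min(), q[q[:,1]<q[:,1].min()+.006])
s=np.load("side0.npy"); q=s[255:330,240:300].reshape(-1,3); q=q[(q[:,2]>.055)]; 
print("side wedge", rect(q)); print(np.round(q[np.argsort(q[:,1])[:12]],3))
```

```text
bench -0.0001268106867757801
head (((524.9618530273438, -315.7334289550781), (91.44721221923828, 54.894493103027344), 89.80075073242188), np.float64(0.048))
handle (((410.35906982421875, -317.73785400390625), (156.2139892578125, 25.24745750427246), 1.0326685905456543), np.float64(0.04))
pommel (((316.2326965332031, -319.200927734375), (20.992338180541992, 34.335350036621094), 1.6220561265945435), np.float64(0.049)) all (((430.5201110839844, -318.10693359375), (249.5542449951172, 91.27210998535156), 1.198040246963501), np.float64(0.049))
hammer (((485.97967529296875, -111.81062316894531), (88.02853393554688, 260.3339538574219), 75.56281280517578), np.float64(0.032))
wedge out (((549.299560546875, 135.03799438476562), (34.15424346923828, 35.45331573486328), 86.34703826904297), np.float64(0.07))
176 [(222, np.float64(0.584), np.float64(0.153), np.float64(-0.001)), (230, np.float64(0.585), np.float64(0.135), np.float64(-0.001)), (233, np.float64(0.585), np.float64(0.128), np.float64(-0.001)), (236, np.float64(0.585), np.float64(0.121), np.float64(-0.001)), (238, np.float64(0.585), np.flo
[... 5109 characters left out ...]
3 0.1216295  0.06638254]
 [0.5394351  0.1214849  0.05623855]
 [0.53990958 0.11989012 0.05326449]
 [0.5360301  0.121892   0.06453188]
 [0.53684581 0.12081205 0.05907817]
 [0.53372872 0.12159775 0.06545735]
 [0.53586674 0.1224342  0.05035592]
 [0.53210261 0.12229029 0.06145829]
 [0.53333393 0.12184091 0.05279494]]
side wedge (((546.4669189453125, 182.55694580078125), (61.25227355957031, 133.4239501953125), 15.063811302185059), np.float64(0.069))
[[0.562 0.118 0.065]
 [0.565 0.118 0.065]
 [0.563 0.118 0.065]
 [0.554 0.119 0.066]
 [0.556 0.119 0.066]
 [0.557 0.12  0.066]
 [0.55  0.12  0.066]
 [0.539 0.12  0.065]
 [0.566 0.12  0.064]
 [0.54  0.12  0.064]
 [0.559 0.12  0.066]
 [0.562 0.121 0.065]]
```

Request:
drive_tool --targets '[{"tx": 0.85,"ty": 0.98,"tz": -0.2,"wz": -0.1,"claw": 1},{"tx": 0.85,"ty": 0.98,"tz": -0.4,"wz": -0.1,"claw": 1},{"tx": 0.85,"ty": 0.98,"tz": -0.4,"wz": -0.1,"claw": 1},{"tx": 0.85,"ty": 0.98,"tz": -0.4,"wz": -0.09,"claw": 1},{"tx": 0.85,"ty": 0.98,"tz": -0.4,"claw": 1},{"tx": 0.85,"ty": 0.98,"tz": -0.4,"claw": 1},{"tx": 0.85,"ty": 0.98,"tz": -0.4,"claw": 1},{"tx": 0.85,"ty": 0.98,"tz": -0.2,"claw": 1}]' --force 60

```text
validation failed for argument at $.ta...
```

Run:
```python
from h import *
from scipy.spatial.transform import Rotation as R
st=r.get_state(); print(st["clock"],st["tool_pos"],R.from_quat(st["eef_rot"]).as_matrix().round(3))
s=snap("wrist"); cv2.imwrite("pics/w1.png",s["image"]); np.save("w1.npy",world(s))
w=np.load("top0.npy").reshape(-1,3)
b=w[(w[:,0]>.45)&(w[:,0]<.7)&(w[:,1]>.1)&(w[:,1]<.36)&(w[:,2]>.015)&(w[:,2]<.03)]
b=b[b[:,1]>.135]
print("board",cv2.minAreaRect((b[:,:2]*1000).astype(np.float32)),cv2.boxPoints(cv2.minAreaRect((b[:,:2]*1000).astype(np.float32))))
print("max jig z", w[(w[:,0]>.45)&(w[:,0]<.7)&(w[:,1]>.1)&(w[:,1]<.36)][:,2].max())
```

```text
0.1 [ 0.26013726 -0.56762842  0.2162011 ] [[ 0.909  0.417 -0.001]
 [ 0.417 -0.909  0.001]
 [-0.    -0.002 -1.   ]]
board ((573.6912231445312, 226.55535888671875), (174.88002014160156, 168.3791961669922), 84.77845764160156) [[481.89334 147.14005]
 [649.5738  131.81635]
 [665.48914 305.97067]
 [497.80865 321.29437]]
max jig z 0.08164592340066124
```

View pics/w1.png

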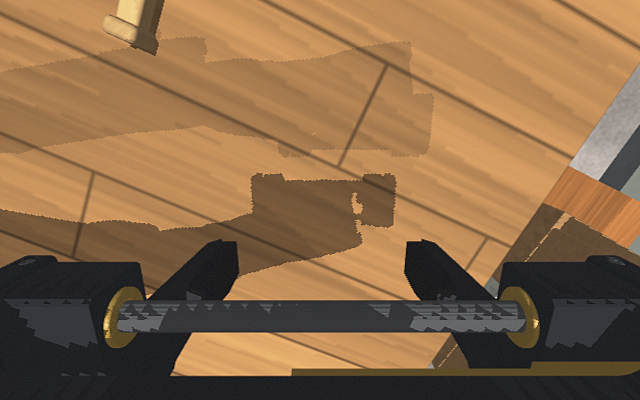

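The move was refused, probably because some rows lacked fields, so this wrist view is from the start pose and shows only the mallet's pommel at (135,30). The jig's yaw measures about -5°. I'll resend with every field filled in.

Request:
drive_tool --targets '[{"tx": 0.85,"ty": 0.98,"tz": -0.2,"wx": 0,"wy": 0,"wz": -0.1,"claw": 1},{"tx": 0.85,"ty": 0.98,"tz": -0.4,"wx": 0,"wy": 0,"wz": -0.1,"claw": 1},{"tx": 0.85,"ty": 0.98,"tz": -0.4,"wx": 0,"wy": 0,"wz": -0.1,"claw": 1},{"tx": 0.85,"ty": 0.98,"tz": -0.4,"wx": 0,"wy": 0,"wz": -0.09,"claw": 1},{"tx": 0.85,"ty": 0.98,"tz": -0.4,"wx": 0,"wy": 0,"wz": 0,"claw": 1},{"tx": 0.85,"ty": 0.98,"tz": -0.4,"wx": 0,"wy": 0,"wz": 0,"claw": 1},{"tx": 0.85,"ty": 0.98,"tz": -0.4,"wx": 0,"wy": 0,"wz": 0,"claw": 1},{"tx": 0.85,"ty": 0.98,"tz": -0.2,"wx": 0,"wy": 0,"wz": 0,"claw": 1}]' --force 60

```text
clock: 0.95
tool_pos: [0.4648, -0.3312, 0.1318]
eef_rot: [1.0, 0.011, -0.001, -0.0]
contact_force: [0.2, 0.3, 0.1]
opening: 1.002
finger_force: 0.0
```

Run:
```python
from h import *
s=snap("wrist"); w=world(s).reshape(-1,3)
print(r.get_state()["tool_pos"])
def rect(q): return cv2.minAreaRect((q[:,:2]*1000).astype(np.float32)),len(q)
k=(abs(w[:,1]+.317)<.06)&(w[:,2]<.05)
hd=w[k&(w[:,2]>.027)&(w[:,0]>.5)]; hn=w[k&(w[:,2]>.026)&(w[:,2]<.04)&(w[:,0]<.49)&(w[:,0]>.34)]
print("head",rect(hd),"handle",rect(hn), np.median(hn[:,2]), np.polyfit(hn[:,0],hn[:,1],1))
for x in (.44,.473): q=hn[abs(hn[:,0]-x)<.004]; print(x,len(q), q[:,1].min() if len(q) else 0,q[:,1].max() if len(q) else 0)
```

```text
[ 0.47115605 -0.32307794  0.131209  ]
head (((526.6456909179688, -316.39093017578125), (53.58991241455078, 90.22734832763672), 1.1876522302627563), 5921) handle (((422.69384765625, -318.0202941894531), (134.94033813476562, 23.627727508544922), 1.0479304790496826), 3318) 0.033975021958260854 [ 0.01851742 -0.32621663]
0.44 209 -0.32955924874281967 -0.30610527251163067
0.473 234 -0.32895396081675066 -0.3053331304872986
```

Request:
drive_tool --targets '[{"tx": 0,"ty": 0,"tz": 0,"wx": 0,"wy": 0,"wz": 0,"claw": 1},{"tx": 0,"ty": 0,"tz": -0.3,"wx": 0,"wy": 0,"wz": 0,"claw": 1},{"tx": 0,"ty": 0,"tz": -0.6,"wx": 0,"wy": 0,"wz": 0,"claw": 1},{"tx": 0,"ty": 0,"tz": -0.6,"wx": 0,"wy": 0,"wz": 0,"claw": 1},{"tx": 0,"ty": 0,"tz": -0.6,"wx": 0,"wy": 0,"wz": 0,"claw": 1},{"tx": 0,"ty": 0,"tz": -0.3,"wx": 0,"wy": 0,"wz": 0,"claw": 1},{"tx": 0,"ty": 0,"tz": 0,"wx": 0,"wy": 0,"wz": 0,"claw": 1},{"tx": 0,"ty": 0,"tz": 0,"wx": 0,"wy": 0,"wz": 0,"claw": 1}]' --force 60

```text
clock: 1.8
tool_pos: [0.4641, -0.3339, 0.0612]
eef_rot: [1.0, 0.01, 0.0, 0.0]
contact_force: [-0.7, -0.1, -0.3]
opening: 0.998
finger_force: 0.0
```

Request:
drive_tool --targets '[{"tx": 0.15,"ty": 0.28,"tz": 0,"wx": 0,"wy": 0,"wz": 0,"claw": 1},{"tx": 0.15,"ty": 0.27,"tz": -0.15,"wx": 0,"wy": 0,"wz": 0,"claw": 1},{"tx": 0,"ty": 0,"tz": -0.35,"wx": 0,"wy": 0,"wz": 0,"claw": 1},{"tx": 0,"ty": 0,"tz": -0.4,"wx": 0,"wy": 0,"wz": 0,"claw": 1},{"tx": 0,"ty": 0,"tz": -0.4,"wx": 0,"wy": 0,"wz": 0,"claw": 1},{"tx": 0,"ty": 0,"tz": -0.25,"wx": 0,"wy": 0,"wz": 0,"claw": 1},{"tx": 0,"ty": 0,"tz": -0.1,"wx": 0,"wy": 0,"wz": 0,"claw": 1},{"tx": 0,"ty": 0,"tz": 0,"wx": 0,"wy": 0,"wz": 0,"claw": 1}]' --force 60

```text
clock: 2.6
tool_pos: [0.473, -0.3165, 0.0107]
eef_rot: [1.0, 0.011, -0.001, -0.0]
contact_force: [0.0, 0.1, -0.6]
opening: 1.0
finger_force: 0.0
```

Request:
drive_tool --targets '[{"tx": 0,"ty": 0,"tz": 0,"wx": 0,"wy": 0,"wz": 0,"claw": -1},{"tx": 0,"ty": 0,"tz": 0,"wx": 0,"wy": 0,"wz": 0,"claw": -1},{"tx": 0,"ty": 0,"tz": 0,"wx": 0,"wy": 0,"wz": 0,"claw": -1},{"tx": 0,"ty": 0,"tz": 0,"wx": 0,"wy": 0,"wz": 0,"claw": -1},{"tx": 0,"ty": 0,"tz": 0,"wx": 0,"wy": 0,"wz": 0,"claw": -1},{"tx": 0,"ty": 0,"tz": 0,"wx": 0,"wy": 0,"wz": 0,"claw": -1},{"tx": 0,"ty": 0,"tz": 0,"wx": 0,"wy": 0,"wz": 0,"claw": -1},{"tx": 0,"ty": 0,"tz": 0,"wx": 0,"wy": 0,"wz": 0,"claw": -1}]' --force 60

```text
clock: 3.4
tool_pos: [0.4735, -0.3165, 0.0114]
eef_rot: [1.0, 0.011, 0.0, 0.0]
contact_force: [-0.1, -0.1, -0.4]
opening: 0.296
finger_force: 0.0
```

Request:
drive_tool --targets '[{"tx": 0,"ty": 0,"tz": 0,"wx": 0,"wy": 0,"wz": 0,"claw": -1},{"tx": 0,"ty": 0,"tz": 0,"wx": 0,"wy": 0,"wz": 0,"claw": -1},{"tx": 0,"ty": 0,"tz": 0,"wx": 0,"wy": 0,"wz": 0,"claw": -1},{"tx": 0,"ty": 0,"tz": 0.3,"wx": 0,"wy": 0,"wz": 0,"claw": -1},{"tx": 0,"ty": 0,"tz": 0.7,"wx": 0,"wy": 0,"wz": 0,"claw": -1},{"tx": 0,"ty": 0,"tz": 0.8,"wx": 0,"wy": 0,"wz": 0,"claw": -1},{"tx": 0,"ty": 0,"tz": 0.8,"wx": 0,"wy": 0,"wz": 0,"claw": -1},{"tx": 0,"ty": 0,"tz": 0.8,"wx": 0,"wy": 0,"wz": 0,"claw": -1}]' --force 60

```text
clock: 4.2
tool_pos: [0.4732, -0.3164, 0.1146]
eef_rot: [1.0, 0.011, -0.0, -0.0]
contact_force: [0.3, -0.4, -0.4]
opening: 0.006
finger_force: 0.0
```

Run:
```python
from h import *
s=snap("top"); w=snap("wrist"); np.save("w2.npy",world(w)); np.save("top2.npy",world(s))
cv2.imwrite("pics/tw2.png",np.vstack([s["image"][120:400,150:],cv2.resize(w["image"],(490,306))])); print(r.get_state())
```

```text
{'clock': 4.3, 'q': array([ 0.51705503,  0.75416275, -0.01455531,  1.83125732,  0.01969798,
        0.55023116, -1.05996225]), 'qd': array([ 8.57043787e-05,  5.39525246e-02, -2.41459052e-03,  3.18176399e-02,
        7.97922025e-04, -4.01916362e-02, -3.49132622e-03]), 'joint_torque': array([-6.57917652e-02, -5.15233827e+01,  1.06276486e+00, -1.01617348e+01,
       -3.96332110e-02,  3.43356673e-01,  1.44547553e-02]), 'tool_pos': array([ 0.47522702, -0.31774266,  0.11660358]), 'eef_rot': array([0.99993962, 0.01055855, 0.00256033, 0.00164786]), 'contact_force': array([ 0.77399102, -0.78051183, -0.13295645]), 'moment': array([0.00572001, 0.05756979, 0.01443962]), 'finger_force': 0.0, 'opening': 0.006445603186594318}
```

View pics/tw2.png

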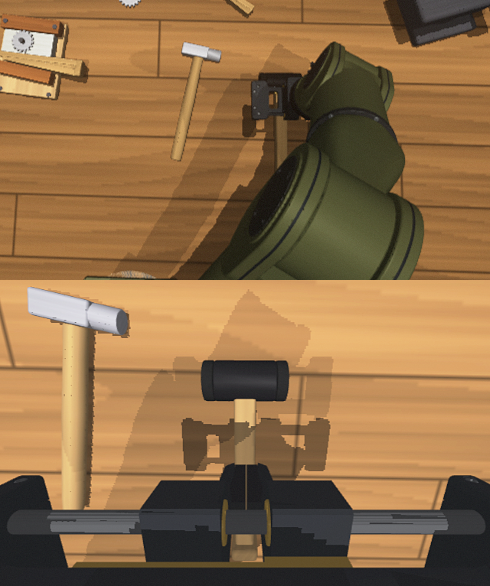

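The fingers closed fully with the mallet still on the bench, so the grasp missed. I'll check where the mallet is now and where the fingertips really are.

Run:
```python
from h import *
w=np.load("w2.npy").reshape(-1,3)
def rect(q): return cv2.minAreaRect((q[:,:2]*1000).astype(np.float32)),len(q), np.round(q[:,2].max(),3)
k=(abs(w[:,1]+.317)<.06)&(w[:,2]<.05)
print("head",rect(w[k&(w[:,2]>.027)&(w[:,0]>.5)]))
hn=w[k&(w[:,2]>.026)&(w[:,2]<.04)&(w[:,0]<.5)]; print("handle",rect(hn))
s=snap("side"); p=world(s); print(r.get_state()["tool_pos"])
f=(abs(p[...,0]-.474)<.06)&(abs(p[...,1]+.317)<.1)&(p[...,2]>.06)&(p[...,2]<.25)
q=p[f]; i=np.argsort(q[:,2])[:8]; print(q[i].round(3)); vs,us=np.where(f); print(us.min(),us.max(),vs.min(),vs.max())
for z in np.arange(.09,.22,.01):
    a=q[abs(q[:,2]-z)<.005]
    if len(a): print(round(z,3),len(a),a[:,:2].min(0).round(3),a[:,:2].max(0).round(3))
u0,u1,v0,v1=max(us.min()-60,0),us.max()+60,max(vs.min()-30,0),vs.max()+80
cv2.imwrite("pics/s2.png",cv2.resize(s["image"][v0:v1,u0:u1],None,fx=3,fy=3)[:600,:800])
```

```text
head (((526.6005249023438, -316.0086669921875), (53.58504104614258, 89.73552703857422), 1.1340467929840088), 6278, np.float64(0.046))
handle (((406.50067138671875, -320.3697204589844), (33.79149627685547, 186.98597717285156), 89.29386138916016), 2429, np.float64(0.04))
[ 0.4742683  -0.31707194  0.11493213]
[[ 0.486 -0.311  0.138]
 [ 0.484 -0.311  0.138]
 [ 0.467 -0.326  0.138]
 [ 0.468 -0.308  0.139]
 [ 0.466 -0.309  0.139]
 [ 0.476 -0.307  0.141]
 [ 0.479 -0.306  0.141]
 [ 0.467 -0.324  0.141]]
354 402 49 113
0.14 24 [ 0.465 -0.329] [ 0.486 -0.303]
0.15 48 [ 0.464 -0.328] [ 0.486 -0.3  ]
0.16 45 [ 0.464 -0.333] [ 0.485 -0.3  ]
0.17 28 [ 0.465 -0.305] [ 0.484 -0.298]
0.2 34 [ 0.441 -0.401] [ 0.504 -0.229]
0.21 213 [ 0.439 -0.405] [ 0.506 -0.228]
```

View pics/s2.png

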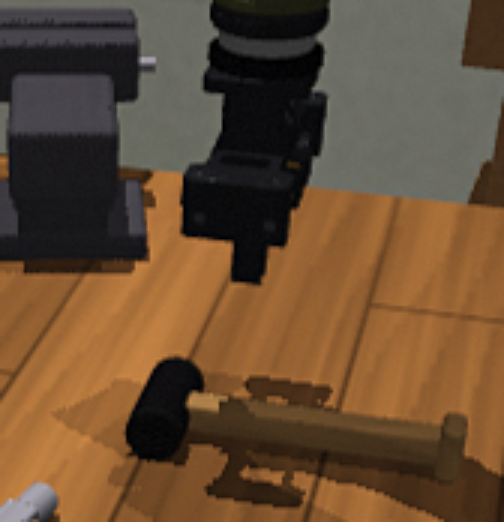

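The side view gives fingertips at z = 0.138 where the reported pose implies 0.107. The real tool is therefore about 30 mm higher than reported, and the fingers closed above the handle. The mallet hasn't moved. I'll reopen and go lower, checking the height on the way.

Request:
drive_tool --targets '[{"tx": 0,"ty": 0,"tz": -0.2,"wx": 0,"wy": 0,"wz": 0,"claw": 0.6},{"tx": 0,"ty": 0,"tz": -0.4,"wx": 0,"wy": 0,"wz": 0,"claw": 0.6},{"tx": 0,"ty": 0,"tz": -0.5,"wx": 0,"wy": 0,"wz": 0,"claw": 0.6},{"tx": 0,"ty": 0,"tz": -0.6,"wx": 0,"wy": 0,"wz": 0,"claw": 0.6},{"tx": 0,"ty": 0,"tz": -0.6,"wx": 0,"wy": 0,"wz": 0,"claw": 0.6},{"tx": 0,"ty": 0,"tz": -0.4,"wx": 0,"wy": 0,"wz": 0,"claw": 0.6},{"tx": 0,"ty": 0,"tz": -0.1,"wx": 0,"wy": 0,"wz": 0,"claw": 0.6},{"tx": 0,"ty": 0,"tz": 0,"wx": 0,"wy": 0,"wz": 0,"claw": 0.6}]' --force 60

```text
clock: 5.15
tool_pos: [0.4729, -0.3161, 0.0284]
eef_rot: [1.0, 0.011, -0.001, -0.0]
contact_force: [-0.2, -0.4, 0.4]
opening: 0.704
finger_force: 0.0
```

Run:
```python
from h import *
s=snap("side"); p=world(s); st=r.get_state();print(st["tool_pos"],st["opening"])
q=p[(abs(p[...,0]-.474)<.02)&(abs(p[...,1]+.317)<.08)&(p[...,2]>.036)&(p[...,2]<.2)]
for z in np.arange(.037,.16,.006):
    a=q[abs(q[:,2]-z)<.003]
    if len(a): print(round(z,3),len(a),a[:,:2].min(0).round(3),a[:,:2].max(0).round(3))
```

```text
[ 0.47338477 -0.31642756  0.02919069] 0.7507938645154655
0.037 5 [ 0.46  -0.318] [ 0.494 -0.303]
0.049 3 [ 0.462 -0.277] [ 0.476 -0.276]
0.055 18 [ 0.462 -0.275] [ 0.482 -0.271]
0.061 24 [ 0.462 -0.274] [ 0.482 -0.269]
0.067 22 [ 0.462 -0.274] [ 0.482 -0.268]
0.073 20 [ 0.462 -0.273] [ 0.483 -0.268]
0.079 26 [ 0.462 -0.279] [ 0.483 -0.267]
0.085 27 [ 0.462 -0.275] [ 0.483 -0.266]
0.091 22 [ 0.462 -0.274] [ 0.481 -0.267]
0.097 1 [ 0.468 -0.268] [ 0.468 -0.268]
0.121 1 [ 0.457 -0.354] [ 0.457 -0.354]
0.127 1 [ 0.456 -0.356] [ 0.456 -0.356]
0.133 3 [ 0.454 -0.396] [ 0.454 -0.344]
0.139 1 [ 0.454 -0.395] [ 0.454 -0.395]
0.151 33 [ 0.46  -0.274] [ 0.488 -0.265]
0.157 161 [ 0.454 -0.365] [ 0.494 -0.237]
```

Request:
drive_tool --targets '[{"tx": 0,"ty": -0.03,"tz": -0.2,"wx": 0,"wy": 0,"wz": 0,"claw": 0.6},{"tx": 0,"ty": 0,"tz": -0.35,"wx": 0,"wy": 0,"wz": 0,"claw": 0.6},{"tx": 0,"ty": 0,"tz": -0.4,"wx": 0,"wy": 0,"wz": 0,"claw": 0.6},{"tx": 0,"ty": 0,"tz": -0.3,"wx": 0,"wy": 0,"wz": 0,"claw": 0.6},{"tx": 0,"ty": 0,"tz": -0.2,"wx": 0,"wy": 0,"wz": 0,"claw": 0.6},{"tx": 0,"ty": 0,"tz": -0.1,"wx": 0,"wy": 0,"wz": 0,"claw": 0.6},{"tx": 0,"ty": 0,"tz": 0,"wx": 0,"wy": 0,"wz": 0,"claw": -1},{"tx": 0,"ty": 0,"tz": 0,"wx": 0,"wy": 0,"wz": 0,"claw": -1}]' --force 60

```text
clock: 6.0
tool_pos: [0.4736, -0.3175, -0.0169]
eef_rot: [1.0, 0.011, 0.0, 0.0]
contact_force: [-1.0, 0.2, 0.5]
opening: 0.64
finger_force: 0.0
```

Request:
drive_tool --targets '[{"tx": 0,"ty": 0,"tz": 0,"wx": 0,"wy": 0,"wz": 0,"claw": -1},{"tx": 0,"ty": 0,"tz": 0,"wx": 0,"wy": 0,"wz": 0,"claw": -1},{"tx": 0,"ty": 0,"tz": 0,"wx": 0,"wy": 0,"wz": 0,"claw": -1},{"tx": 0,"ty": 0,"tz": 0,"wx": 0,"wy": 0,"wz": 0,"claw": -1},{"tx": 0,"ty": 0,"tz": 0,"wx": 0,"wy": 0,"wz": 0,"claw": -1},{"tx": 0,"ty": 0,"tz": 0,"wx": 0,"wy": 0,"wz": 0,"claw": -1},{"tx": 0,"ty": 0,"tz": 0,"wx": 0,"wy": 0,"wz": 0,"claw": -1},{"tx": 0,"ty": 0,"tz": 0,"wx": 0,"wy": 0,"wz": 0,"claw": -1}]' --force 60

```text
clock: 6.8
tool_pos: [0.4735, -0.3172, -0.0169]
eef_rot: [1.0, 0.011, -0.0, -0.0]
contact_force: [0.0, 1.5, 1.9]
opening: 0.264
finger_force: 60.0
```

Gripped at 60 N. Next is the lift.

Request:
drive_tool --targets '[{"tx": 0,"ty": 0,"tz": 0.2,"wx": 0,"wy": 0,"wz": 0,"claw": -1},{"tx": 0,"ty": 0,"tz": 0.4,"wx": 0,"wy": 0,"wz": 0,"claw": -1},{"tx": 0,"ty": 0,"tz": 0.5,"wx": 0,"wy": 0,"wz": 0,"claw": -1},{"tx": 0,"ty": 0,"tz": 0.6,"wx": 0,"wy": 0,"wz": 0,"claw": -1},{"tx": 0,"ty": 0,"tz": 0.6,"wx": 0,"wy": 0,"wz": 0,"claw": -1},{"tx": 0,"ty": 0,"tz": 0.5,"wx": 0,"wy": 0,"wz": 0,"claw": -1},{"tx": 0,"ty": 0.1,"tz": 0.2,"wx": 0,"wy": 0,"wz": 0,"claw": -1},{"tx": 0,"ty": 0.3,"tz": 0,"wx": 0,"wy": 0,"wz": 0,"claw": -1}]' --force 60

```text
clock: 7.6
tool_pos: [0.4739, -0.3065, 0.0744]
eef_rot: [1.0, 0.01, 0.001, 0.001]
contact_force: [0.5, 0.8, -5.2]
opening: 0.263
finger_force: 60.0
```

Request:
drive_tool --targets '[{"tx": 0,"ty": 0.5,"tz": 0,"wx": 0,"wy": 0,"wz": -0.02,"claw": -1},{"tx": 0,"ty": 0.7,"tz": 0,"wx": 0,"wy": 0,"wz": -0.02,"claw": -1},{"tx": 0,"ty": 0.8,"tz": 0,"wx": 0,"wy": 0,"wz": -0.02,"claw": -1},{"tx": 0,"ty": 0.8,"tz": 0,"wx": 0,"wy": 0,"wz": -0.02,"claw": -1},{"tx": 0,"ty": 0.8,"tz": 0,"wx": 0,"wy": 0,"wz": -0.03,"claw": -1},{"tx": 0,"ty": 0.8,"tz": 0,"wx": 0,"wy": 0,"wz": 0,"claw": -1},{"tx": 0,"ty": 0.8,"tz": 0,"wx": 0,"wy": 0,"wz": 0,"claw": -1},{"tx": 0,"ty": 0.8,"tz": 0,"wx": 0,"wy": 0,"wz": 0,"claw": -1}]' --force 60

```text
clock: 8.4
tool_pos: [0.4727, -0.1233, 0.0725]
eef_rot: [0.999, -0.046, -0.001, -0.0]
contact_force: [0.1, 0.5, -5.1]
opening: 0.266
finger_force: 60.0
```

Request:
drive_tool --targets '[{"tx": 0,"ty": 0.8,"tz": 0,"wx": 0,"wy": 0,"wz": 0,"claw": -1},{"tx": 0,"ty": 0.8,"tz": 0,"wx": 0,"wy": 0,"wz": 0,"claw": -1},{"tx": 0,"ty": 0.8,"tz": 0,"wx": 0,"wy": 0,"wz": 0,"claw": -1},{"tx": 0,"ty": 0.8,"tz": 0,"wx": 0,"wy": 0,"wz": 0,"claw": -1},{"tx": 0.1,"ty": 0.6,"tz": 0,"wx": 0,"wy": 0,"wz": 0,"claw": -1},{"tx": 0.1,"ty": 0.4,"tz": -0.2,"wx": 0,"wy": 0,"wz": 0,"claw": -1},{"tx": 0,"ty": 0.1,"tz": -0.3,"wx": 0,"wy": 0,"wz": 0,"claw": -1},{"tx": 0,"ty": 0,"tz": 0,"wx": 0,"wy": 0,"wz": 0,"claw": -1}]' --force 60

```text
clock: 9.2
tool_pos: [0.4784, 0.0037, 0.0565]
eef_rot: [0.999, -0.047, -0.001, 0.0]
contact_force: [0.1, 0.2, -5.0]
opening: 0.264
finger_force: 60.0
```

Run:
```python
from h import *
s=snap("top"); t=world(s); st=r.get_state(); print(st["clock"],st["tool_pos"],st["eef_rot"])
S=snap("side"); d=world(S); w=snap("wrist"); np.save("w3.npy",world(w))
cv2.imwrite("pics/c3.png",np.vstack([cv2.resize(S["image"][150:400,150:550],(480,300)),cv2.resize(w["image"],(480,300))]))
```

```text
9.25 [0.47842014 0.00278576 0.056968  ] [ 9.98881004e-01 -4.72759485e-02 -1.21031959e-03  5.10275236e-04]
```

View pics/c3.png

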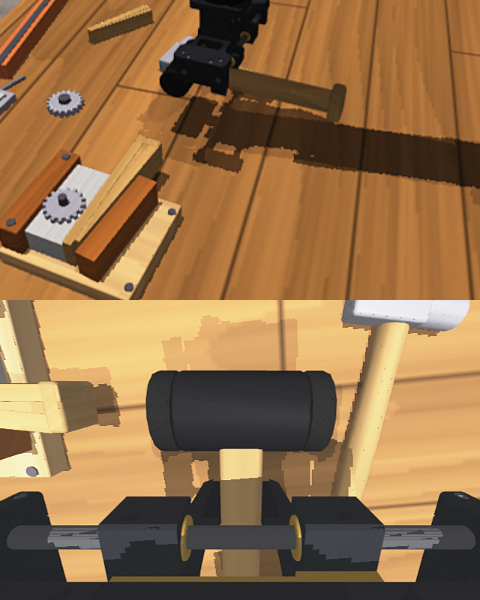

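The mallet is held straight. The wrist view (lower half) shows the head at (240,410) and the wedge end at about (115,400) to its left. I'll measure the gap, the wedge and the board edge.

Run:
```python
from h import *
w=np.load("w3.npy").reshape(-1,3)
def rect(q): return cv2.boxPoints(cv2.minAreaRect((q[:,:2]*1000).astype(np.float32))).round(1).tolist(),len(q), np.percentile(q[:,2],[2,50,99]).round(3)
h=w[(w[:,0]>.51)&(w[:,0]<.6)&(abs(w[:,1])<.07)&(w[:,2]>.06)&(w[:,2]<.13)]; print("head",rect(h), h[:,1].min(),h[:,1].max())
for y in (-.03,0,.03): a=h[abs(h[:,1]-y)<.008]; print(y,a[:,2].max(), a[a[:,2]>a[:,2].max()-.002][:,0].mean())
g=w[(w[:,0]>.5)&(w[:,0]<.6)&(w[:,1]>.09)&(w[:,1]<.17)&(w[:,2]>.055)&(w[:,2]<.075)]; print("wedge top",rect(g))
for x in np.arange(.528,.574,.005):
    a=g[abs(g[:,0]-x)<.0025]
    if len(a): print(round(x,3),len(a),a[:,1].min().round(4))
f=w[(w[:,0]>.5)&(w[:,0]<.6)&(w[:,1]>.09)&(w[:,1]<.15)&(w[:,2]>.027)&(w[:,2]<.06)]
if len(f)>20: print("face pts",len(f),np.median(f,0),np.polyfit(f[:,0],f[:,1],1))
b=w[(w[:,0]>.48)&(w[:,0]<.63)&(w[:,1]>.12)&(w[:,1]<.2)&(w[:,2]>.018)&(w[:,2]<.03)]
for x in np.arange(.49,.63,.02):
    a=b[abs(b[:,0]-x)<.003]
    if len(a): print("board",round(x,3),a[:,1].min().round(4))
```

```text
head ([[504.70001220703125, -45.20000076293945], [554.7999877929688, -50.0], [563.5, 39.400001525878906], [513.4000244140625, 44.20000076293945]], 27482, array([0.102, 0.116, 0.119])) -0.04945611790803872 0.04267100234006746
-0.03 0.11984610043776676 0.5352018493138463
0 0.11991782737710115 0.5380529011231378
0.03 0.12004213448276754 0.5410928829306855
wedge top ([[530.4000244140625, 119.9000015258789], [565.7000122070312, 116.30000305175781], [570.5999755859375, 164.5], [535.2999877929688, 168.10000610351562]], 6333, array([0.057, 0.065, 0.067]))
0.533 376 0.1196
0.538 867 0.1191
0.543 971 0.1187
0.548 981 0.118
0.553 971 0.1177
0.558 979 0.1169
0.563 953 0.1168
0.568 235 0.1187
face pts 2355 [0.54988254 0.11917949 0.04625731] [-0.05530296  0.14986502]
board 0.49 0.1799
board 0.51 0.1784
board 0.53 0.1205
board 0.55 0.1202
board 0.57 0.1722
board 0.59 0.1697
board 0.61 0.1679
board 0.63 0.166
```

The geometry lines up: yaw -5.6° for both, a gap of 77 mm, and a wedge protrusion of about 55 mm, so about 30 mm is left to drive. I'll descend and approach.

Request:
drive_tool --targets '[{"tx": 0,"ty": 0,"tz": -0.2,"wx": 0,"wy": 0,"wz": 0,"claw": -1},{"tx": 0,"ty": 0,"tz": -0.4,"wx": 0,"wy": 0,"wz": 0,"claw": -1},{"tx": 0.02,"ty": 0.2,"tz": -0.4,"wx": 0,"wy": 0,"wz": 0,"claw": -1},{"tx": 0.04,"ty": 0.4,"tz": -0.3,"wx": 0,"wy": 0,"wz": 0,"claw": -1},{"tx": 0.05,"ty": 0.5,"tz": -0.22,"wx": 0,"wy": 0,"wz": 0,"claw": -1},{"tx": 0.05,"ty": 0.5,"tz": 0,"wx": 0,"wy": 0,"wz": 0,"claw": -1},{"tx": 0.04,"ty": 0.3,"tz": 0,"wx": 0,"wy": 0,"wz": 0,"claw": -1},{"tx": 0,"ty": 0,"tz": 0,"wx": 0,"wy": 0,"wz": 0,"claw": -1}]' --force 60

```text
clock: 10.15
tool_pos: [0.4858, 0.0637, 0.0121]
eef_rot: [0.999, -0.045, 0.0, -0.001]
contact_force: [0.4, -0.5, -4.0]
opening: 0.262
finger_force: 60.0
```

Request:
drive_tool --targets '[{"tx": 0.02,"ty": 0.2,"tz": 0,"wx": 0,"wy": 0,"wz": 0,"claw": -1},{"tx": 0.04,"ty": 0.4,"tz": 0,"wx": 0,"wy": 0,"wz": 0,"claw": -1},{"tx": 0.05,"ty": 0.5,"tz": 0,"wx": 0,"wy": 0,"wz": 0,"claw": -1},{"tx": 0,"ty": 0,"tz": 0,"wx": 0,"wy": 0,"wz": 0,"claw": -1},{"tx": -0.05,"ty": -0.5,"tz": 0,"wx": 0,"wy": 0,"wz": 0,"claw": -1},{"tx": -0.06,"ty": -0.6,"tz": 0,"wx": 0,"wy": 0,"wz": 0,"claw": -1},{"tx": -0.02,"ty": -0.2,"tz": 0,"wx": 0,"wy": 0,"wz": 0,"claw": -1},{"tx": 0,"ty": 0,"tz": 0,"wx": 0,"wy": 0,"wz": 0,"claw": -1}]' --force 60

```text
clock: 10.95
tool_pos: [0.4849, 0.0537, 0.0124]
eef_rot: [0.999, -0.048, 0.0, 0.0]
contact_force: [-1.1, 0.9, -5.5]
opening: 0.267
finger_force: 60.0
```

```bash
cat > m.py <<'E'
from h import *
s=snap("wrist"); w=world(s).reshape(-1,3); S=snap("side"); st=r.get_state(); print(st["clock"],st["tool_pos"])
T=st["tool_pos"]
h=w[(w[:,0]>.51)&(w[:,0]<.6)&(abs(w[:,1]-T[1])<.07)&(abs(w[:,2]-T[2]-.055)<.012)]; print("head y",h[:,1].min(),h[:,1].max(),"top",np.percentile(h[:,2],99))
b=cv2.boxPoints(cv2.minAreaRect((h[:,:2]*1000).astype(np.float32))).round(1); print(b.tolist())
p=world(S).reshape(-1,3)
for n,q in(("wrist",w),("side",p)):
    g=q[(abs(q[:,0]-.55)<.01)&(q[:,1]>h[:,1].max()+.003)&(q[:,1]<.25)&(q[:,2]>.058)&(q[:,2]<.072)]
    print(n,"wedge y",len(g),np.sort(g[:,1])[:10:3].round(4))
cv2.imwrite("pics/m_%.2f.png"%st["clock"],np.vstack([cv2.resize(S["image"][150:400,150:550],(480,300)),cv2.resize(s["image"],(480,300))]))
E
python3 m.py
```

```text
11.05 [0.48514926 0.05563634 0.01237751]
head y 0.0018524320093032953 0.09422635402134273 top 0.07415081732599488
[[504.70001220703125, 6.699999809265137], [560.2999877929688, 1.2999999523162842], [569.0, 90.80000305175781], [513.4000244140625, 96.19999694824219]]
wrist wedge y 5806 [0.1315 0.1318 0.132  0.1321]
side wedge y 830 [0.133  0.1343 0.1352 0.1364]
```

The light tap moved the wedge 14 mm, to about 0.024, and the mallet is 39 mm clear of it. Now the second tap, homing it with the force checked.

Request:
drive_tool --targets '[{"tx": 0.02,"ty": 0.2,"tz": 0,"wx": 0,"wy": 0,"wz": 0,"claw": -1},{"tx": 0.04,"ty": 0.4,"tz": 0,"wx": 0,"wy": 0,"wz": 0,"claw": -1},{"tx": 0.05,"ty": 0.5,"tz": 0,"wx": 0,"wy": 0,"wz": 0,"claw": -1},{"tx": 0.04,"ty": 0.4,"tz": 0,"wx": 0,"wy": 0,"wz": 0,"claw": -1},{"tx": 0.02,"ty": 0.2,"tz": 0,"wx": 0,"wy": 0,"wz": 0,"claw": -1},{"tx": 0.01,"ty": 0.1,"tz": 0,"wx": 0,"wy": 0,"wz": 0,"claw": -1},{"tx": 0,"ty": 0,"tz": 0,"wx": 0,"wy": 0,"wz": 0,"claw": -1},{"tx": 0,"ty": 0,"tz": 0,"wx": 0,"wy": 0,"wz": 0,"claw": -1}]' --force 60

```text
clock: 11.85
tool_pos: [0.4899, 0.1085, 0.0123]
eef_rot: [0.999, -0.047, -0.0, 0.001]
contact_force: [-0.2, -3.3, -3.2]
opening: 0.265
finger_force: 60.0
```

Request:
drive_tool --targets '[{"tx": 0.005,"ty": 0.05,"tz": 0,"wx": 0,"wy": 0,"wz": 0,"claw": -1},{"tx": 0.005,"ty": 0.05,"tz": 0,"wx": 0,"wy": 0,"wz": 0,"claw": -1},{"tx": 0,"ty": 0,"tz": 0,"wx": 0,"wy": 0,"wz": 0,"claw": -1},{"tx": 0,"ty": 0,"tz": 0,"wx": 0,"wy": 0,"wz": 0,"claw": -1},{"tx": 0,"ty": 0,"tz": 0,"wx": 0,"wy": 0,"wz": 0,"claw": -1},{"tx": 0,"ty": 0,"tz": 0,"wx": 0,"wy": 0,"wz": 0,"claw": -1},{"tx": 0,"ty": 0,"tz": 0,"wx": 0,"wy": 0,"wz": 0,"claw": -1},{"tx": 0,"ty": 0,"tz": 0,"wx": 0,"wy": 0,"wz": 0,"claw": -1}]' --force 60

```text
clock: 12.65
tool_pos: [0.4901, 0.1107, 0.0123]
eef_rot: [0.999, -0.048, -0.0, 0.001]
contact_force: [-1.9, -5.3, -3.6]
opening: 0.266
finger_force: 60.0
```

```bash
python3 m.py
```

```text
12.75 [0.49007458 0.11072386 0.01229354]
head y 0.05818101842213905 0.1807217156309988 top 0.07395893871213466
[[504.29998779296875, 64.0999984741211], [565.4000244140625, 57.79999923706055], [577.9000244140625, 179.89999389648438], [516.9000244140625, 186.1999969482422]]
wrist wedge y 6097 [0.1837 0.1838 0.1838 0.1838]
side wedge y 508 [0.1837 0.1842 0.1846 0.185 ]
```

Request:
drive_tool --targets '[{"tx": 0.005,"ty": 0.05,"tz": 0,"wx": 0,"wy": 0,"wz": 0,"claw": -1},{"tx": 0.005,"ty": 0.05,"tz": 0,"wx": 0,"wy": 0,"wz": 0,"claw": -1},{"tx": 0.005,"ty": 0.05,"tz": 0,"wx": 0,"wy": 0,"wz": 0,"claw": -1},{"tx": 0,"ty": 0,"tz": 0,"wx": 0,"wy": 0,"wz": 0,"claw": -1},{"tx": 0,"ty": 0,"tz": 0,"wx": 0,"wy": 0,"wz": 0,"claw": -1},{"tx": 0,"ty": 0,"tz": 0,"wx": 0,"wy": 0,"wz": 0,"claw": -1},{"tx": 0,"ty": 0,"tz": 0,"wx": 0,"wy": 0,"wz": 0,"claw": -1},{"tx": 0,"ty": 0,"tz": 0,"wx": 0,"wy": 0,"wz": 0,"claw": -1}]' --force 60

```text
clock: 13.55
tool_pos: [0.4897, 0.1119, 0.0123]
eef_rot: [0.999, -0.05, -0.001, 0.003]
contact_force: [-2.2, -11.2, -2.6]
opening: 0.267
finger_force: 60.2
```

The tool moved only 1 mm of a commanded 4.5 mm and the force rose to 11 N, so the wedge has reached the stop. One more firm press will confirm it.

Request:
drive_tool --targets '[{"tx": 0.005,"ty": 0.07,"tz": 0,"wx": 0,"wy": 0,"wz": 0,"claw": -1},{"tx": 0.005,"ty": 0.07,"tz": 0,"wx": 0,"wy": 0,"wz": 0,"claw": -1},{"tx": 0,"ty": 0,"tz": 0,"wx": 0,"wy": 0,"wz": 0,"claw": -1},{"tx": 0,"ty": 0,"tz": 0,"wx": 0,"wy": 0,"wz": 0,"claw": -1},{"tx": 0,"ty": 0,"tz": 0,"wx": 0,"wy": 0,"wz": 0,"claw": -1},{"tx": 0,"ty": 0,"tz": 0,"wx": 0,"wy": 0,"wz": 0,"claw": -1},{"tx": 0,"ty": 0,"tz": 0,"wx": 0,"wy": 0,"wz": 0,"claw": -1},{"tx": 0,"ty": 0,"tz": 0,"wx": 0,"wy": 0,"wz": 0,"claw": -1}]' --force 60

```text
clock: 14.35
tool_pos: [0.4892, 0.1124, 0.0123]
eef_rot: [0.999, -0.052, -0.002, 0.005]
contact_force: [-2.9, -17.8, -1.1]
opening: 0.266
finger_force: 60.4
```

Request:
drive_tool --targets '[{"tx": -0.02,"ty": -0.3,"tz": 0,"wx": 0,"wy": 0,"wz": 0,"claw": -1},{"tx": -0.05,"ty": -0.5,"tz": 0,"wx": 0,"wy": 0,"wz": 0,"claw": -1},{"tx": -0.06,"ty": -0.7,"tz": 0,"wx": 0,"wy": 0,"wz": 0,"claw": -1},{"tx": -0.06,"ty": -0.6,"tz": 0,"wx": 0,"wy": 0,"wz": 0,"claw": -1},{"tx": -0.03,"ty": -0.3,"tz": 0,"wx": 0,"wy": 0,"wz": 0,"claw": -1},{"tx": 0,"ty": -0.1,"tz": 0,"wx": 0,"wy": 0,"wz": 0,"claw": -1},{"tx": 0,"ty": 0,"tz": 0,"wx": 0,"wy": 0,"wz": 0,"claw": -1},{"tx": 0,"ty": 0,"tz": 0,"wx": 0,"wy": 0,"wz": 0,"claw": -1}]' --force 60

```text
clock: 15.15
tool_pos: [0.485, 0.047, 0.0123]
eef_rot: [0.999, -0.046, 0.0, -0.001]
contact_force: [-0.7, 0.1, -4.2]
opening: 0.269
finger_force: 60.0
```

```bash
python3 m.py; ls pics
```

```text
15.25 [0.48492111 0.04670351 0.01231387]
head y -0.0047556438241895885 0.08753193578636426 top 0.07405733808671784
[[505.0, -0.10000000149011612], [560.7000122070312, -5.300000190734863], [569.0, 84.0999984741211], [513.4000244140625, 89.30000305175781]]
wrist wedge y 2697 [0.1482 0.1484 0.1487 0.1488]
side wedge y 728 [0.1488 0.1514 0.1523 0.1529]
c3.png
m_11.05.png
m_12.75.png
m_15.25.png
s2.png
side0.png
top0.png
tw2.png
w1.png
```

The wedge face is at y = 0.1485 and stands 25 mm out from the board edge at 0.174, so it's home. Next I lay the mallet down on the clear bench here.

Request:
drive_tool --targets '[{"tx": 0,"ty": -0.3,"tz": 0,"wx": 0,"wy": 0,"wz": 0,"claw": -1},{"tx": 0,"ty": -0.3,"tz": -0.1,"wx": 0,"wy": 0,"wz": 0,"claw": -1},{"tx": 0,"ty": -0.1,"tz": -0.2,"wx": 0,"wy": 0,"wz": 0,"claw": -1},{"tx": 0,"ty": 0,"tz": -0.25,"wx": 0,"wy": 0,"wz": 0,"claw": -1},{"tx": 0,"ty": 0,"tz": -0.2,"wx": 0,"wy": 0,"wz": 0,"claw": -1},{"tx": 0,"ty": 0,"tz": -0.15,"wx": 0,"wy": 0,"wz": 0,"claw": -1},{"tx": 0,"ty": 0,"tz": -0.06,"wx": 0,"wy": 0,"wz": 0,"claw": -1},{"tx": 0,"ty": 0,"tz": 0,"wx": 0,"wy": 0,"wz": 0,"claw": -1}]' --force 60

```text
clock: 16.05
tool_pos: [0.4846, 0.0246, -0.0166]
eef_rot: [0.999, -0.047, -0.0, -0.0]
contact_force: [0.3, 0.6, -4.2]
opening: 0.266
finger_force: 60.0
```

Request:
drive_tool --targets '[{"tx": 0,"ty": 0,"tz": -0.04,"wx": 0,"wy": 0,"wz": 0,"claw": -1},{"tx": 0,"ty": 0,"tz": -0.02,"wx": 0,"wy": 0,"wz": 0,"claw": -1},{"tx": 0,"ty": 0,"tz": 0,"wx": 0,"wy": 0,"wz": 0,"claw": -1},{"tx": 0,"ty": 0,"tz": 0,"wx": 0,"wy": 0,"wz": 0,"claw": -1},{"tx": 0,"ty": 0,"tz": 0,"wx": 0,"wy": 0,"wz": 0,"claw": -1},{"tx": 0,"ty": 0,"tz": 0,"wx": 0,"wy": 0,"wz": 0,"claw": -1},{"tx": 0,"ty": 0,"tz": 0,"wx": 0,"wy": 0,"wz": 0,"claw": -1},{"tx": 0,"ty": 0,"tz": 0,"wx": 0,"wy": 0,"wz": 0,"claw": -1}]' --force 60

```text
clock: 16.85
tool_pos: [0.4848, 0.0246, -0.017]
eef_rot: [0.999, -0.047, 0.0, -0.0]
contact_force: [-1.9, 0.6, 9.5]
opening: 0.266
finger_force: 60.0
```

The mallet is on the bench. I'll release it and then lift.

Request:
drive_tool --targets '[{"tx": 0,"ty": 0,"tz": 0.03,"wx": 0,"wy": 0,"wz": 0,"claw": 0.5},{"tx": 0,"ty": 0,"tz": 0.02,"wx": 0,"wy": 0,"wz": 0,"claw": 0.5},{"tx": 0,"ty": 0,"tz": 0,"wx": 0,"wy": 0,"wz": 0,"claw": 0.5},{"tx": 0,"ty": 0,"tz": 0,"wx": 0,"wy": 0,"wz": 0,"claw": 0.5},{"tx": 0,"ty": 0,"tz": 0,"wx": 0,"wy": 0,"wz": 0,"claw": 0.5},{"tx": 0,"ty": 0,"tz": 0,"wx": 0,"wy": 0,"wz": 0,"claw": 0.5},{"tx": 0,"ty": 0,"tz": 0,"wx": 0,"wy": 0,"wz": 0,"claw": 0.5},{"tx": 0,"ty": 0,"tz": 0,"wx": 0,"wy": 0,"wz": 0,"claw": 0.5}]' --force 60

```text
clock: 17.65
tool_pos: [0.4847, 0.0243, -0.0168]
eef_rot: [0.999, -0.047, -0.0, 0.0]
contact_force: [-0.3, -0.1, 0.2]
opening: 0.755
finger_force: 0.0
```

Request:
drive_tool --targets '[{"tx": 0,"ty": 0,"tz": 0.2,"wx": 0,"wy": 0,"wz": 0,"claw": 0.5},{"tx": 0,"ty": 0,"tz": 0.5,"wx": 0,"wy": 0,"wz": 0,"claw": 0.5},{"tx": 0,"ty": 0,"tz": 0.7,"wx": 0,"wy": 0,"wz": 0,"claw": 0.5},{"tx": 0,"ty": 0,"tz": 0.8,"wx": 0,"wy": 0,"wz": 0,"claw": 0.5},{"tx": 0,"ty": 0,"tz": 0.8,"wx": 0,"wy": 0,"wz": 0,"claw": 0.5},{"tx": 0,"ty": 0,"tz": 0.6,"wx": 0,"wy": 0,"wz": 0,"claw": 0.5},{"tx": 0,"ty": 0,"tz": 0.3,"wx": 0,"wy": 0,"wz": 0,"claw": 0.5},{"tx": 0,"ty": 0,"tz": 0,"wx": 0,"wy": 0,"wz": 0,"claw": 0.5}]' --force 60

```text
clock: 18.45
tool_pos: [0.4854, 0.0244, 0.1013]
eef_rot: [0.999, -0.047, 0.001, -0.0]
contact_force: [0.7, 0.5, -1.0]
opening: 0.748
finger_force: 0.0
```

Run:
```python
from h import *
s=snap("wrist"); S=snap("side"); w=world(s).reshape(-1,3); print(r.get_state()["tool_pos"])
h=w[(w[:,0]>.5)&(w[:,0]<.58)&(w[:,1]>-.04)&(w[:,1]<.1)&(w[:,2]>.03)&(w[:,2]<.06)]
print(np.percentile(h[:,2],99)); g=w[(abs(w[:,0]-.55)<.01)&(w[:,1]>.11)&(w[:,1]<.25)&(w[:,2]>.058)&(w[:,2]<.072)]; print(np.sort(g[:,1])[:10:3])
cv2.imwrite("pics/f.png",np.vstack([cv2.resize(S["image"][100:400,70:550],(480,300)),cv2.resize(s["image"],(480,300))]))
```

```text
[0.48442725 0.02441442 0.09990531]
0.04503535945048612
[0.1488785  0.14907965 0.14920203 0.14924296]
```

View pics/f.png

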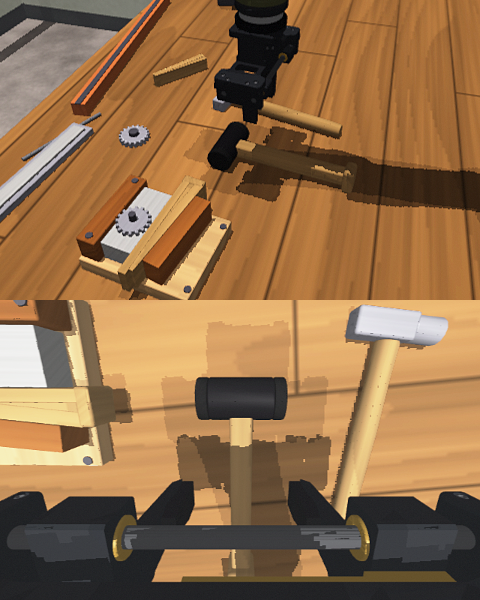

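The mallet lies flat with its head at (240,398) in the wrist view and its top 45 mm above the bench. The gripper is clear, the hammer at (395,325) is untouched, and the wedge is still home.

```bash
python3 -c "
from h import *
print(workorder.finish_job())"
```

```text
the job is handed in; nothing more can be done
None
```

The wedge is home: a light tap moved it 14 mm, I drew the mallet back, and a second drive took it to the stop with 25 mm standing out; the mallet lies flat and released, the hammer is untouched, and the job was handed in at about 18.5 s (the first grasp missed and was redone).

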